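# Hold an amplifier module against the dock's spring contacts

### The arm

A 6-joint arm with a two-finger parallel gripper is mounted at the origin on the work surface. World frame = base frame: x ahead of the robot, y to its left, z up, the work surface at z = 0. Lengths are in m, angles in rad, forces in N, time in s.
With the tool pointing down it reaches from about 0.35 to 0.975 m from the base axis. Payload 4.9 kg.
Tool frame: the origin (TCP) lies at the very end of the fingers, on their centre line; the grasp point (between the pads) lies 19 mm behind it; x points along the fingers, y is the direction in which the jaws open and shut, and the axes are right-handed (so a half turn about x gives the same grasp; the last joint's range is limited). The gripper opens to 85 mm and grips with 20 to 120 N. Pads are 22 mm wide; open, the fingers measure 114 mm over their backs; the gripper's body (76 mm by 85 mm) begins 54 mm behind the grasp point. The pads swing forward as they close: fully open they stand 13 mm farther back than shut.
Start: joints at [-1.35, 0.053, 1.613, -0, 1.476, -0.119], TCP at [0.208, -0.589, 0.231] pointing down, gripper open.
Joint ranges: [-3.01, 3.01], [-1.01, 2.22], [0.06, 2.58], [-1.02, 4.17], [0.09, 2.62], [-3.14, 3.14]. Speed limits (rad/s): [2.57, 2.57, 3.14, 3.14, 3.14, 3.14].

### API

Orientations are given as a unit quaternion [w, x, y, z].
In Python, from plant import manip gives the robot as it stands.
- The arm moves only by the tool play_rows, never from a script. Its argument "plan" is a list of rows, each a list of 5 numbers: the shift along the tool's x, y, z in mm, then the turn about the tool's x in rad, then the closure, from -1 (fully open) to 1 (shut). A call has 1 to 8 rows; each row is the pose to reach, as a shift and turn from the pose commanded when the call began, along the tool's axes at that moment; what a row does not reach only later rows make up. A row lasts 1/8 s, in which the tool goes at most 62.5 mm and 10.7 degrees, less where a joint would pass 70% of its speed; a pose out of reach is approached as far as the arm can. A call with a gripper value outside its range is refused whole. The fingers move at their own pace and stop on an object; the grip force is fixed at half the most. Time passes only in rows, so rows that repeat a pose let the fingers close. It gives the time, the measured TCP pose, the force and the opening at its end, in the units of the state.
- manip.state(): the state, without advancing time (a new reading comes with each control period).
- manip.grab_frame(name): name is "scene" or "top"; returns a dict with "img" (400x640x3 uint8, red, green, blue), "range_z" (400x640 float32, m along the optical axis (not along the pixel's ray), 0 where there is no reading), "fx", "fy", "cx", "cy" (pixels), "origin" and "rotation" of the camera in the world. Camera axes: x right, y up, looking along -z (the intrinsics and any distortion apply to the point x, -y, -z); pixel columns grow to the right and rows downward; lengths in m; the calibration is good to about 2 mm. A picture is of the moment at which its call begins.
- manip.job_done(): hands the job in, once; it reports no verdict.
The state is a dict: "time": time; "joint_pos": joint angles; "joint_vel": joint speeds; "joint_efforts": joint torques, N m; "tool_pos": TCP position; "tool_rot": TCP orientation; "contact_force": force on the tool from outside, world axes, zero at the start; "ft_torque": the same for the moment, N m; "gripper_width": opening from 0.0 (shut) to 1.0 (fully open).
Only numpy, scipy, OpenCV 4.12 (cv2) and the standard library are available. Lean on these libraries where they do the work, as an engineer would, in place of code of your own. Each camera call takes 0.05 s, during which the arm holds its last target. There are 200 camera calls.

### The job

Pick up the white amplifier module and seat it flat and square in the pocket of the blue and aluminium dock, its gold contact end towards the dock's sprung contact bar, without yet pressing on the bar. Then slide it along the pocket against the bar and keep pressing with a steady 10 newtons or so (6 to 14, the red pointer over the green mark), never as hard as 17 newtons, so that a colleague can do up the thumbscrews: the program finishes while still holding the module pressed there, with nothing let go. Leave the gel tube, the dish, the mouse and the screwdriver where they are.

Things in the scene. Friction and masses are not known exactly. Their poses are not given: they have to be found in the camera images.
- module_center (a point): Centre (28 mm above the underside) of the loose amplifier module: white plastic box 84 mm long (x), 50 mm wide (y), 56 mm tall (z), 0.25 to 0.5 kg, blue band around its +x end, gold contact strip on its +x end face, six coloured sockets flush in its top. Starts upright on the table. Grip it across the 50 mm width, at mid-length, half-way up or higher.
- module: The same amplifier module; origin at the centre of its underside, x towards its gold contact end, z up.
- module_base (a point): The centre of the module's underside, axes as the module's.
- module_contacts (a point): Centre of the module's +x end face (the gold contact end), 42 mm ahead of its centre and 28 mm above its underside.
- dock: The dock, fixed to the table: aluminium plate 180 x 110 x 10 mm, x from -70 to +110 mm, pocket on its top. Origin on the table straight below the pocket centre; x runs along the pocket towards the sprung bar, z up. Behind the bar stands a fixed blue fence, 100 mm wide, top 66 mm above the table, x from 83 to 111 mm, with two brass thumbscrews.
- pocket (a point): Centre of the pocket floor, 10 mm above the table, axes as the dock's. Pocket 54 mm wide (2 mm free each side of the module) between two blue rails 6 mm high, 10 mm thick, x from -57 to +68 mm, no chamfers; rear lip 6 mm high, inner face at x = -49 mm; at the other end the contact bar, face at x = +49 mm when unpressed. A module centred here has 7 mm free at each end.
- bar (a joint): How far the contact bar is pushed in towards the fence, in m: 0 unpressed, at most 0.018 (end stop). A spring of 1 N per mm pushes it back: 0.010 means 10 N between module and bar. A red pointer on the bar slides over the fence's top; its tip is over the green mark from 6 to 14 mm.
- gel_tube: White electrode gel tube standing on its blue cap, 46 x 38 mm, 116 mm tall, origin at the centre of its underside. Not to be disturbed.
- dish: Small steel bowl, 80 mm across, 22 mm high, origin at the centre of its underside. Not to be disturbed.
- mouse: Black computer mouse, 105 x 60 x 33 mm, origin at the centre of its underside. Not to be disturbed.
- screwdriver: Screwdriver with a red handle lying on the table, 165 mm long along its x axis (tip at +x, 85 mm from the origin), 22 mm high, origin under the front of the handle. Not to be disturbed.
- bar_face (a point): Centre of the face of the sprung contact bar that meets the module, 28 mm above the pocket floor: a black block 12 mm thick (x), 44 mm wide (y), 30 mm tall (z) with a gold strip; moves with joint bar, axes as the dock's.
There are look-alikes about, which are no part of the job. Leave any purple look-alike of the module alone.

How it is judged:
On the way:
1. the module is seated flat and square in the pocket, its contact end towards the bar, not yet pressing on the bar (under 4 N) (z of module_base in the frame of pocket between -0.003 and 0.003 m and y of module_base in the frame of pocket between -0.005 and 0.005 m and x of module_base in the frame of pocket between -0.015 and 0.028 m and x of module_contacts in the frame of pocket above 0.02 m and angle between module_base's own z axis and vertical below 0.05 rad and angle between the x axis of module_base and the x axis of pocket, either way round below 0.06 rad and contact force between module and bar below 4 N), for 0.2 s.
At the end, for the whole second after the job is handed in: The module lies flat on the pocket floor (within 3 mm, tilt under 0.05 rad), between the rails, square to the dock within 0.06 rad, gold end to the bar, at rest, still held by the robot, and presses on the contact bar with 6 to 14 N throughout the last second (z of module_base in the frame of pocket between -0.003 and 0.003 m and y of module_base in the frame of pocket between -0.005 and 0.005 m and x of module_base in the frame of pocket between -0.015 and 0.028 m and x of module_contacts in the frame of pocket above 0.02 m and angle between module_base's own z axis and vertical below 0.05 rad and angle between the x axis of module_base and the x axis of pocket, either way round below 0.06 rad and contact force between module and bar between 6 and 14 N and value of joint bar between 0.005 and 0.015 m and linear speed of module below 0.01 m/s and contact force between any of the fingers, the arm and module above 2 N); the arm keeps its last pose, push and grip.
It fails at once if the module is pressed on the contact bar with more than 17 N (contact force between module and bar above 17 N or value of joint bar above 0.017 m).
It fails at once if the gel tube, dish, mouse or screwdriver is moved by more than 30 mm, or the tube is tipped (distance of any of gel_tube, dish, mouse, screwdriver from where it was at the start of the episode above 0.03 m or angle between gel_tube's own z axis and vertical above 0.4 rad).
It also fails if it takes over 48 s, if anything falls off the work surface, if the arm or the gripper's body presses on something with over 40 N, if the wrist force passes 120 N, or if a joint passes its speed limit or range.

## Working session

There is one attempt and no reset: what is moved stays moved. The work goes in short steps, Python scripts to look and compute and a tool call to move; the robot and the scene stay as the last step left them, time stands still between calls to the robot, and variables do not carry over. Pictures are saved under pics/ and viewed, about 8 in all and at most 12, crops included, and the job is handed in when it is done.

Besides the shell and the picture viewer there is one more tool, called after "Call:" in YAML: its name, and indented under it one key for each argument. play_rows: Moves the arm, as the interface text tells. Its arguments: {"type":"object","properties":{"plan":{"type":"array"}},"required":["plan"]}

```bash
mkdir -p pics; ls; cat > h.py <<'E'
import numpy as np,cv2
from plant import manip
def grab(n,save=None):
    f=manip.grab_frame(n)
    if save: cv2.imwrite(f'pics/{save}.png',f['img'][:,:,::-1])
    return f
def cloud(f):
    v,u=np.mgrid[:400,:640]; d=f['range_z']
    p=np.stack([(u-f['cx'])/f['fx']*d,-(v-f['cy'])/f['fy']*d,-d],-1)
    return p@np.array(f['rotation']).T+np.array(f['origin'])
def ray(f,u,v,z):
    d=np.array(f['rotation'])@np.array([(u-f['cx'])/f['fx'],-(v-f['cy'])/f['fy'],-1]); o=np.array(f['origin'])
    return o+d*(z-o[2])/d[2]
E
python3 - <<'E'
from h import *
a=grab('top','top0');b=grab('scene','scene0')
for f in(a,b): print({k:np.round(v,3).tolist() for k,v in f.items() if k not in('img','range_z')},{k for k in f})
print(manip.state())
np.savez('f0.npz',top=a['img'],tc=cloud(a))
E
```

```text
pics
{'fx': 387.744, 'fy': 387.744, 'cx': 319.14, 'cy': 189.758, 'origin': [0.391, -0.006, 1.011], 'rotation': [0.713, 0.086, -0.086, -0.69]} {'fx', 'fy', 'rotation', 'range_z', 'img', 'origin', 'cy', 'cx'}
{'fx': 391.362, 'fy': 391.362, 'cx': 324.687, 'cy': 206.933, 'origin': [1.256, -0.642, 0.901], 'rotation': [0.847, 0.371, 0.152, 0.35]} {'fx', 'fy', 'rotation', 'range_z', 'img', 'origin', 'cy', 'cx'}
{'time': 0.1, 'joint_pos': array([-1.35001447e+00,  5.33019557e-02,  1.61414896e+00,  1.82950822e-05,
        1.47602110e+00, -1.18988620e-01]), 'joint_vel': array([-0.00071295,  0.0001442 , -0.0035354 , -0.00022921,  0.00167774,
       -0.00026518]), 'joint_efforts': array([ 5.44491595e-04, -3.94901597e+01, -3.71365178e+01, -1.14683126e-04,
        3.83053586e-03, -7.67466133e-06]), 'tool_pos': array([ 0.20818141, -0.58870965,  0.23018369]), 'tool_rot': array([-0.11888542, -0.69689982, -0.12021327,  0.69695457]), 'contact_force': array([ 0.56844655,  0.2504822 , -0.56729554]), 'ft_torque': array([-0.07422366, -0.0062258 ,  0.00031504]), 'gripper_width': 1.0003109979877263}Traceback (most recent call last):
  File "<stdin>", line 5, in <module>
  File "h.py", line 10, in cloud
    return p@np.array(f['rotation']).T+np.array(f['origin'])
           ~^~~~~~~~~~~~~~~~~~~~~~~~~~
ValueError: matmul: Input operand 1 has a mismatch in its core dimension 0, with gufunc signature (n?,k),(k,m?)->(n?,m?) (size 4 is different from 3)
```

View pics/top0.png

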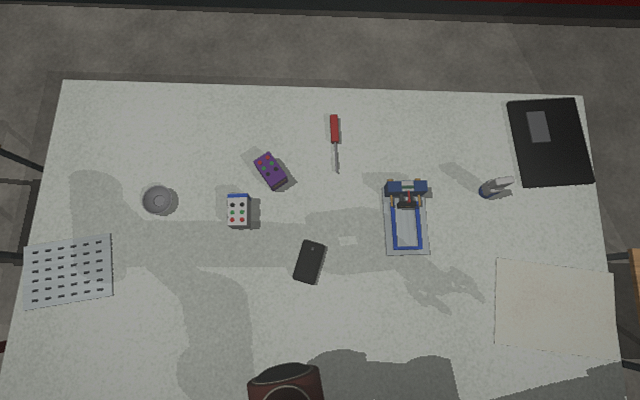

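View pics/scene0.png

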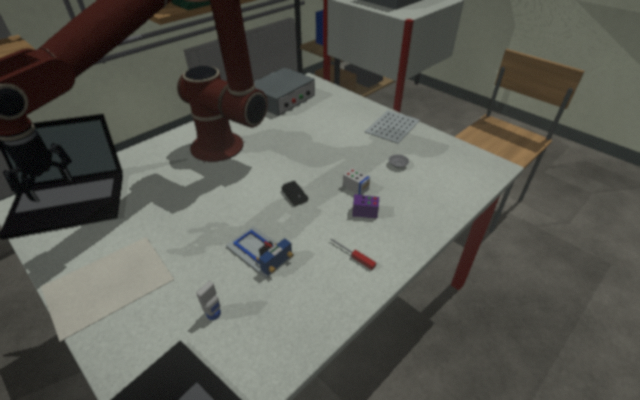

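```bash
sed -i '1a from scipy.spatial.transform import Rotation as R\ndef rot(q): return R.from_quat(np.roll(q,-1)).as_matrix()' h.py; sed -i "s/np.array(f\['rotation'\])/rot(f['rotation'])/" h.py
cat > m.py <<'E'
from h import *
import sys
tag=sys.argv[1]
f=grab('top',tag);P=cloud(f);I=f['img'];hsv=cv2.cvtColor(I,cv2.COLOR_RGB2HSV)
def box(m,name,z=None):
    n,l,s,c=cv2.connectedComponentsWithStats(m.astype(np.uint8))
    for k in range(1,n):
        if s[k,4]<25: continue
        vv,uu=np.where(l==k); zz=np.median(P[vv,uu,2]); 
        q=np.array([ray(f,u,v,z if z else zz)[:2] for u,v in zip(uu,vv)],np.float32)
        print(name,s[k].tolist(),'z',zz.round(3),'rect',cv2.minAreaRect(q*1000))
if __name__=='__main__':
    print('table z',P[300:320,300:340,2].mean(),P[150,420,2],P[230,470,2])
    m=np.zeros((400,640),bool);m[170:250,200:275]=1
    z=P[...,2]
    box(m&(z>.045)&(z<.07),'module_top',.056)
    m[:]=0;m[160:270,360:450]=1
    blue=(hsv[...,0]>100)&(hsv[...,0]<130)&(hsv[...,1]>120)
    box(m&blue,'dockblue',.016)
    box(m&(z>.006)&(z<.02),'plate',.010)
    box(m&(z>.055)&(z<.08),'fence',.066)
    m[:]=1; box(m&blue&(z>-.01)&(z<.13),'blue')
    for n,(u,v) in dict(dish=(159,201),mouse=(310,262),sd=(335,130),tip=(337,170),tube=(495,187),purple=(270,170)).items(): print(n,P[v,u].round(3))
    sc=cv2.resize(I[150:280,200:460],None,fx=3,fy=3,interpolation=cv2.INTER_CUBIC)
    cv2.imwrite(f'pics/{tag}z.png',sc[:,:,::-1])
E
python3 m.py top1
```

```text
table z 0.01019910427689865 0.0003320775005442034 -0.0014629603305862382
module_top [259, 170, 16, 17, 169] z 0.057 rect ((655.01171875, 132.87957763671875), (43.44734573364258, 38.500732421875), 3.495704174041748)
module_top [227, 192, 22, 34, 682] z 0.057 rect ((573.4791259765625, 199.45558166503906), (84.87084197998047, 51.8238525390625), 3.0743179321289062)
dockblue [391, 207, 31, 43, 347] z 0.017 rect ((545.5777587890625, -230.0308837890625), (109.93500518798828, 72.99409484863281), 3.461052656173706)
plate [382, 186, 48, 69, 2260] z 0.012 rect ((568.3693237304688, -229.31582641601562), (181.7677001953125, 111.36165618896484), 3.45770001411438)
fence [387, 180, 41, 26, 512] z 0.067 rect ((626.6965942382812, -224.59378051757812), (64.54724884033203, 101.7315444946289), 1.9523066282272339)
blue [228, 194, 20, 3, 58] z 0.057 rect ((607.6354370117188, 202.78993225097656), (5.186972618103027, 48.04259490966797), 1.9426850080490112)
blue [391, 207, 31, 43, 346] z 0.017 rect ((545.4340209960938, -229.8233642578125), (109.83297729492188, 72.92634582519531), 3.461085081100464)
dish [0.596 0.42  0.005]
mouse [0.449 0.014 0.034]
sd [ 0.805 -0.04   0.025]
tip [ 0.696 -0.049  0.013]
tube [ 0.642 -0.435  0.088]
purple [0.676 0.125 0.057]
```

View pics/top1z.png

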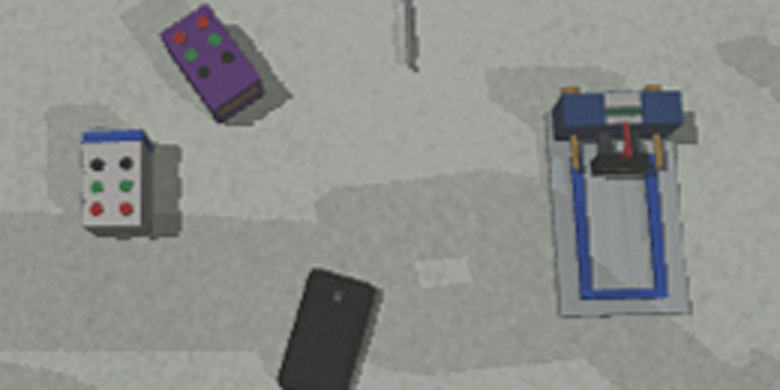

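```bash
cat > go.py <<'E'
# go.py x y z yaw_deg : shift (tool axes, mm) and turn to bring TCP there, jaws across the yaw direction
import sys,numpy as np
from h import *
x,y,z,yaw=map(float,sys.argv[1:5]); s=manip.state(); M=rot(s['tool_rot'])
sh=M.T@(np.array([x,y,z])-s['tool_pos']*1000)
a=np.radians(yaw); d=M.T@np.array([-np.sin(a),np.cos(a),0])
t=np.arctan2(d[2],d[1]); t=(t+np.pi/2)%np.pi-np.pi/2
print('t',s['time'],'tcp',(s['tool_pos']*1000).round(1),'F',s['contact_force'].round(1),'w',round(s['gripper_width'],3)); print('toolaxes',M.round(3).tolist())
print('shift',sh.round(1),'turn',t.round(4),'j6',s['joint_pos'][5].round(2))
E
python3 go.py 573 199 120 3.1
```

```text
t 0.15 tcp [ 208.2 -588.8  230.4] F [ 1.  -0.3 -0. ] w 1.01
toolaxes [[-0.0, 0.333, -0.943], [0.002, -0.943, -0.333], [-1.0, -0.002, -0.0]]
shift [ 111.4 -621.  -606.5] turn 0.2857 j6 -0.12
```

Call:
play_rows:
  plan:
    - [0, -20, -20, 0.03, -1]
    - [0, -60, -58, 0.07, -1]
    - [0, -100, -97, 0.11, -1]
    - [0, -140, -136, 0.15, -1]
    - [0, -180, -175, 0.19, -1]
    - [0, -220, -214, 0.23, -1]
    - [0, -260, -253, 0.26, -1]
    - [0, -300, -292, 0.285, -1]

```text
time: 1.15
tool_pos: [0.3839, -0.2073, 0.2311]
tool_rot: [0.019, 0.707, 0.019, -0.707]
contact_force: [0.6, -0.6, 0.6]
gripper_width: 1.004
```

```bash
python3 go.py 573 199 120 3.1
```

```text
t 1.15 tcp [ 383.9 -207.3  231.1] F [ 0.6 -0.6  0.6] w 1.004
toolaxes [[0.0, 0.053, -0.999], [-0.0, -0.999, -0.053], [-1.0, 0.0, -0.0]]
shift [ 111.1 -395.6 -210.5] turn -0.0006 j6 0.85
```

Call:
play_rows:
  plan:
    - [5, -50, -28, 0, -1]
    - [15, -100, -55, 0, -1]
    - [30, -150, -82, 0, -1]
    - [45, -200, -110, 0, -1]
    - [60, -250, -137, 0, -1]
    - [80, -300, -164, 0, -1]
    - [100, -350, -190, 0, -1]
    - [110, -395, -210, 0, -1]

```text
time: 2.15
tool_pos: [0.5713, 0.1986, 0.1194]
tool_rot: [-0.02, -0.706, -0.019, 0.708]
contact_force: [-0.5, 0.0, 0.2]
gripper_width: 0.997
```

```bash
python3 - <<'E'
from h import *
manip.grab_frame('top')
E
python3 m.py top2 | grep -E 'module|blue'; python3 go.py 573.5 199.4 20 3.1; python3 - <<'E'
from h import *
f=grab('scene'); I=f['img'][120:270,260:460]
cv2.imwrite('pics/s2.png',cv2.resize(I,None,fx=3,fy=3,interpolation=cv2.INTER_CUBIC)[:,:,::-1])
E
```

```text
module_top [260, 170, 15, 17, 166] z 0.057 rect ((655.0899047851562, 131.59881591796875), (43.30983352661133, 35.9344367980957), 3.495704174041748)
module_top [237, 204, 12, 22, 215] z 0.057 rect ((558.3878173828125, 186.48410034179688), (53.887264251708984, 27.575429916381836), 4.421587944030762)
dockblue [391, 207, 31, 43, 344] z 0.017 rect ((545.5732421875, -230.0356903076172), (109.82056427001953, 72.98360443115234), 3.358896017074585)
blue [391, 207, 31, 43, 343] z 0.017 rect ((545.428466796875, -229.82667541503906), (109.71794891357422, 72.91532897949219), 3.3589019775390625)
t 2.25 tcp [571.2 200.4 118.9] F [ 0.1 -0.6  0.9] w 1.001
toolaxes [[-0.003, 0.059, -0.998], [0.0, -0.998, -0.059], [-1.0, -0.001, 0.003]]
shift [98.9  1.2 -2.5] turn 0.005 j6 1.73
```

View pics/s2.png

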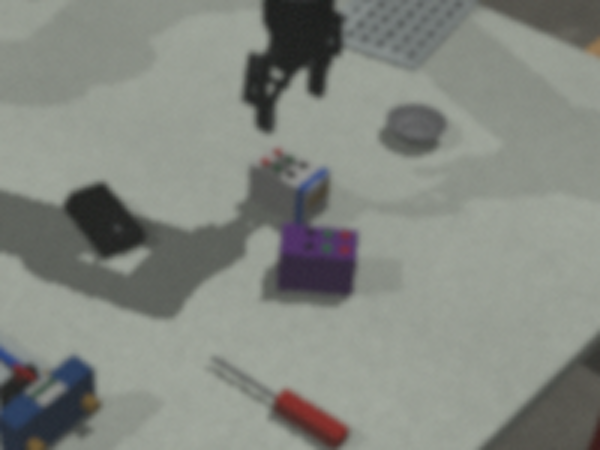

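Call:
play_rows:
  plan:
    - [20, 0, -2, 0.003, -1]
    - [50, 0, -2, 0.003, -1]
    - [80, 0, -2, 0.003, -1]
    - [96, 0, -2, 0.003, -1]
    - [96, 0, -2, 0.003, -1]
    - [96, 0, -2, 0.003, 1]
    - [96, 0, -2, 0.003, 1]
    - [96, 0, -2, 0.003, 1]

```text
time: 3.3
tool_pos: [0.5755, 0.1977, 0.0277]
tool_rot: [0.018, 0.708, 0.019, -0.705]
contact_force: [-0.5, 0.7, 5.0]
gripper_width: 0.576
```

Call:
play_rows:
  plan:
    - [0, 0, 0, 0, 1]
    - [0, 0, 0, 0, 1]
    - [0, 0, 0, 0, 1]
    - [0, 0, 0, 0, 1]

```text
time: 3.8
tool_pos: [0.5755, 0.1977, 0.0277]
tool_rot: [0.018, 0.708, 0.019, -0.705]
contact_force: [-0.9, 0.4, 5.9]
gripper_width: 0.575
```

```bash
python3 go.py 573.5 199.4 100 3.1
```

```text
t 3.8 tcp [575.5 197.7  27.7] F [-0.9  0.4  5.9] w 0.575
toolaxes [[0.004, 0.052, -0.999], [0.002, -0.999, -0.052], [-1.0, -0.001, -0.004]]
shift [-72.3  -1.9   1.6] turn -0.0023 j6 1.73
```

Call:
play_rows:
  plan:
    - [-5, 0, 0, 0, 1]
    - [-15, 0, 0, 0, 1]
    - [-35, 0, 0, 0, 1]
    - [-60, 0, 0, 0, 1]
    - [-85, 0, 0, 0, 1]
    - [-100, 0, 0, 0, 1]
    - [-100, 0, 0, 0, 1]
    - [-100, 0, 0, 0, 1]

```text
time: 4.8
tool_pos: [0.5729, 0.1968, 0.1242]
tool_rot: [-0.018, -0.706, -0.018, 0.708]
contact_force: [-0.7, -0.2, -4.5]
gripper_width: 0.574
```

```bash
cat > look.py <<'E'
import sys
from h import *
f=grab('scene');u,v,w,h,tag=sys.argv[1:6];u,v,w,h=map(int,(u,v,w,h));I=f['img'][v:v+h,u:u+w]
k=min(780/w,580/h)
cv2.imwrite(f'pics/{tag}.png',cv2.resize(I,None,fx=k,fy=k,interpolation=cv2.INTER_CUBIC)[:,:,::-1])
E
python3 look.py 310 110 120 100 s3; python3 go.py 548 -230.2 118 3.45
```

```text
t 4.85 tcp [572.7 196.7 123.8] F [-0.1  0.6 -5.1] w 0.575
toolaxes [[-0.003, 0.052, -0.999], [-0.001, -0.999, -0.052], [-1.0, 0.0, 0.003]]
shift [  6.1 425.1  46.7] turn -0.0084 j6 1.73
```

View pics/s3.png

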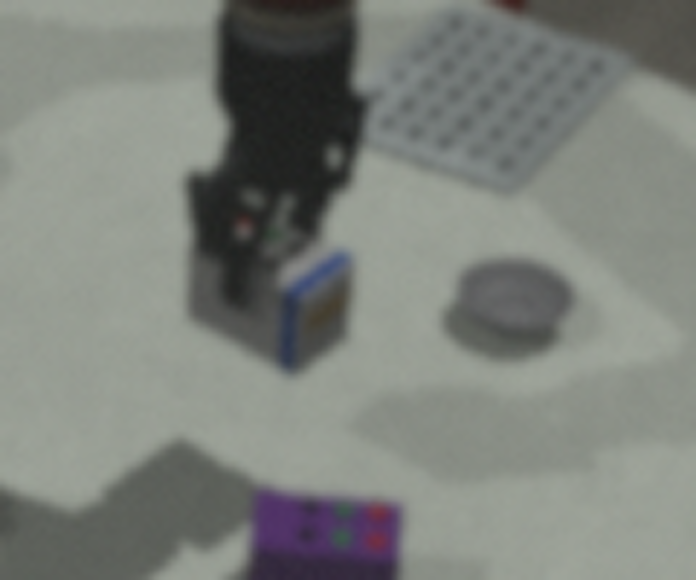

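Call:
play_rows:
  plan:
    - [0, 25, 5, 0, 1]
    - [0, 75, 10, 0, 1]
    - [0, 130, 16, 0, 1]
    - [0, 185, 22, 0, 1]
    - [0, 240, 28, 0, 1]
    - [0, 295, 34, 0, 1]
    - [0, 350, 40, 0, 1]
    - [0, 390, 44, 0, 1]

```text
time: 5.85
tool_pos: [0.5488, -0.1968, 0.1239]
tool_rot: [-0.017, -0.706, -0.018, 0.708]
contact_force: [0.4, -0.0, -4.6]
gripper_width: 0.574
```

Call:
play_rows:
  plan:
    - [0, 20, 0, -0.005, 1]
    - [10, 33, 1, -0.008, 1]
    - [25, 34, 2, -0.008, 1]
    - [40, 34, 2, -0.008, 1]
    - [50, 34, 2, -0.008, 1]
    - [50, 34, 2, -0.008, 1]
    - [50, 34, 2, -0.008, 1]

```text
time: 6.72
tool_pos: [0.5502, -0.2288, 0.0758]
tool_rot: [0.021, 0.707, 0.021, -0.706]
contact_force: [-0.1, -0.1, -4.6]
gripper_width: 0.575
```

```bash
python3 look.py 210 200 110 85 s4; python3 go.py 550 -231 60 3.45; python3 m.py top4|grep -E 'blue|plate|fence'; python3 - <<'E'
import cv2
I=cv2.imread('pics/top4.png')[160:270,350:470]; cv2.imwrite('pics/top4c.png',cv2.resize(I,None,fx=5,fy=5,interpolation=cv2.INTER_CUBIC))
a=cv2.resize(cv2.imread('pics/s4.png'),(400,309)); b=cv2.resize(cv2.imread('pics/top4c.png'),(400,367))
E
```

```text
t 6.775 tcp [ 550.3 -229.    76.1] F [ 0.7  0.2 -4.5] w 0.57
toolaxes [[0.001, 0.06, -0.998], [-0.001, -0.998, -0.06], [-1.0, 0.001, -0.001]]
shift [16.1  2.   0.4] turn -0.0001 j6 0.99
plate [382, 186, 18, 55, 415] z 0.011 rect ((585.3470458984375, -194.66400146484375), (143.78298950195312, 44.03791427612305), 3.626514196395874)
fence [387, 180, 26, 18, 285] z 0.068 rect ((643.5420532226562, -202.59555053710938), (60.67155838012695, 45.873291015625), 77.36994171142578)
```

View pics/s4.png

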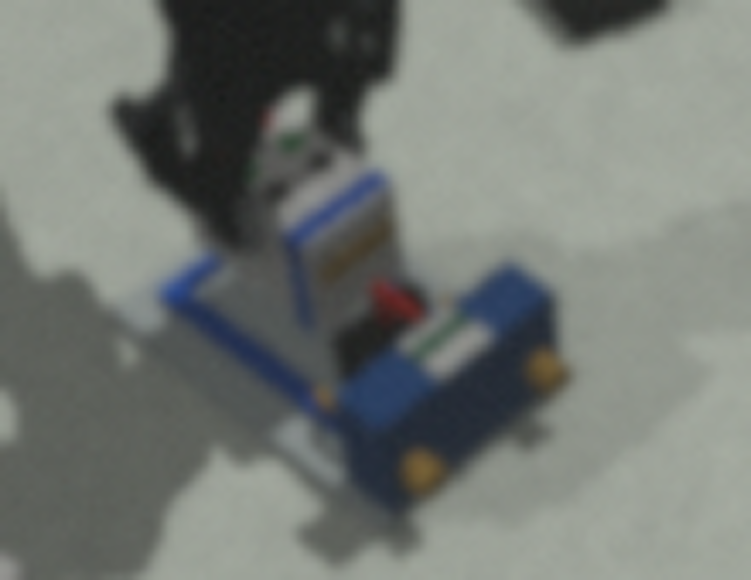

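View pics/top4c.png

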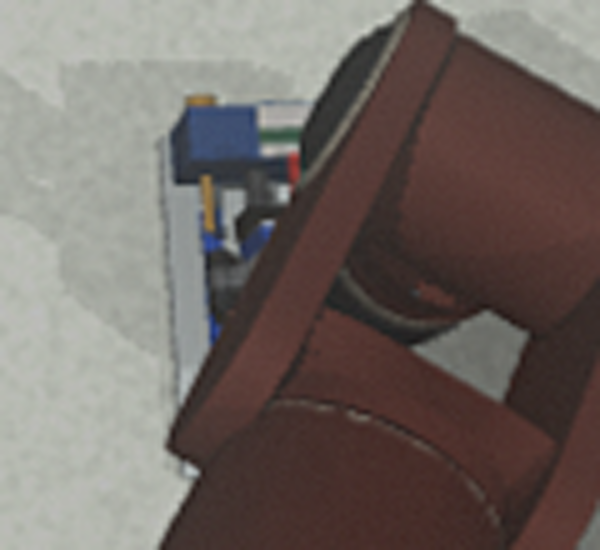

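```bash
cat > fm.py <<'E'
from h import *
f=grab('scene');P=cloud(f)*1000
a=np.radians(3.42);c,s=np.cos(a),np.sin(a)
Q=(P-[548,-230.2,0])@np.array([[c,s,0],[-s,c,0],[0,0,1]]).T
I=f['img'];h=cv2.cvtColor(I,cv2.COLOR_RGB2HSV);blue=(h[...,0]>100)&(h[...,0]<130)&(h[...,1]>100)
near=(abs(Q[...,1])<70)&(Q[...,0]>-80)&(Q[...,0]<130)
def ext(m,n):
    q=Q[m]
    if len(q)<5: print(n,len(q));return
    print(n,len(q),'med',np.median(q,0).round(1),'p2',np.percentile(q,2,0).round(1),'p98',np.percentile(q,98,0).round(1))
x,y,z=Q[...,0],Q[...,1],Q[...,2]
st=manip.state(); tz=st['tool_pos'][2]*1000; top=tz-27.7+56
ext(near&(abs(z-top)<5)&(x>15)&(x<60),'module top front')
ext(near&blue&(abs(z-top)<5)&(x>0)&(x<60),'band top')
# end face rows
m=near&(z<top-8)&(z>max(top-48,45))&(x>25)&(x<62)
ext(m,'end face')
vv,uu=np.where(m)
fx=np.median(x[m])
for zz in range(int(max(top-45,45)),int(top-8),8):
    k=m&(abs(z-zz)<4); 
    if k.sum()>4: print(' z',zz,'y',np.percentile(y[k],[3,97]).round(1),'x',np.median(x[k]).round(1))
ext(near&blue&(abs(z-66)<4)&(x>75),'fence top')
ext(near&blue&(abs(z-16)<3)&(y<-20)&(x<60)&(x>-45),'right rail top')
ext(near&blue&(abs(z-16)<3)&(y>20)&(x<60)&(x>-45),'left rail top')
ext(near&blue&(abs(z-16)<3)&(x<-45),'lip top')
if m.sum()>20:
    A=np.c_[y[m],z[m],np.ones(m.sum())];print('face fit dx/dy,dx/dz',np.linalg.lstsq(A,x[m],rcond=None)[0].round(3))
red=near&((h[...,0]<8)|(h[...,0]>172))&(h[...,1]>130)&(z>55)&(x>40); ext(red&(x>60-15),'pointer')
gr=near&(h[...,0]>45)&(h[...,0]<90)&(h[...,1]>60)&(abs(z-67)<5); ext(gr,'green')
print('t',st['time'],'tcp',(st['tool_pos']*1000).round(1),'F',st['contact_force'].round(1))
E
python3 fm.py
```

```text
module top front 152 med [ 32.1  -2.9 104.9] p2 [ 15.2 -25.3 100.2] p98 [ 44.8  23.6 108.5]
band top 22 med [ 36.1  -4.6 105. ] p2 [ 32.7 -25.1 101.7] p98 [ 39.6  18.9 108.3]
end face 180 med [42.7 -5.4 75.1] p2 [ 26.9 -25.8  57.9] p98 [60.1 22.7 95.5]
 z 59 y [-25.1  18.6] x 42.9
 z 67 y [-25.   21.6] x 42.9
 z 75 y [-25.4  22.7] x 42.7
 z 83 y [-25.3  21.9] x 42.7
 z 91 y [-25.9  22.5] x 42.5
fence top 154 med [ 98.  -24.4  66.4] p2 [ 85.5 -49.1  62.8] p98 [110.8  44.1  69.8]
right rail top 58 med [ -0.5 -34.6  17. ] p2 [-43.2 -38.5  14.5] p98 [ 45.2 -29.   18.9]
left rail top 0
lip top 15 med [-50.  -27.9  16.3] p2 [-53.8 -36.9  13.7] p98 [-47.  -10.4  18.6]
face fit dx/dy,dx/dz [ 0.137 -0.08  49.265]
pointer 10 med [70.5 -1.1 70.5] p2 [59.  -3.1 61.4] p98 [76.4  1.3 74.9]
green 0
t 6.875 tcp [ 550.3 -229.2   76.3] F [ 0.8  0.1 -3.3]
```

Call:
play_rows:
  plan:
    - [8, 1, 0, 0, 1]
    - [18, 1, 0, 0, 1]
    - [26, 1, 0, 0, 1]
    - [29, 1, 0, 0, 1]
    - [29, 1, 0, 0, 1]
    - [29, 1, 0, 0, 1]

```text
time: 7.62
tool_pos: [0.55, -0.23, 0.0467]
tool_rot: [0.021, 0.707, 0.021, -0.707]
contact_force: [-0.2, 0.9, -5.2]
gripper_width: 0.575
```

```bash
python3 fm.py; python3 look.py 210 200 110 85 s5;python3 go.py 550 -230 40 3.42
```

```text
module top front 148 med [31.6 -2.5 75.5] p2 [ 15.3 -25.6  70.6] p98 [44.2 23.4 79.4]
band top 21 med [36.9 -7.  76.3] p2 [ 33.5 -25.8  72.8] p98 [40.  16.9 78.4]
end face 147 med [44.  -5.9 54.4] p2 [ 28.3 -26.2  45.8] p98 [61.4 23.4 66.8]
 z 45 y [-25.5  19.2] x 53.0
 z 53 y [-26.  23.] x 51.6
 z 61 y [-25.6  22.6] x 42.7
fence top 160 med [ 98.4 -24.4  66.7] p2 [ 83.3 -49.7  62.8] p98 [111.5  43.   69.2]
right rail top 60 med [  1.  -34.1  16.8] p2 [-43.6 -37.9  13.1] p98 [ 40.7 -28.9  18.3]
left rail top 0
lip top 12 med [-50.7 -28.7  16. ] p2 [-55.3 -37.   13.7] p98 [-46.  -19.4  17.5]
face fit dx/dy,dx/dz [ 0.153 -0.451 73.357]
pointer 17 med [65.7 -1.3 72.4] p2 [57.6 -3.4 57.7] p98 [78.1  2.2 76.2]
green 0
t 7.675 tcp [ 550.1 -230.    46.8] F [-0.7 -0.3 -4.2]
t 7.725 tcp [ 550.1 -230.    46.8] F [-0.1  0.1 -4.8] w 0.574
toolaxes [[0.001, 0.06, -0.998], [-0.0, -0.998, -0.06], [-1.0, 0.0, -0.001]]
shift [ 6.8 -0.   0.1] turn 0.0002 j6 0.99
```

View pics/s5.png

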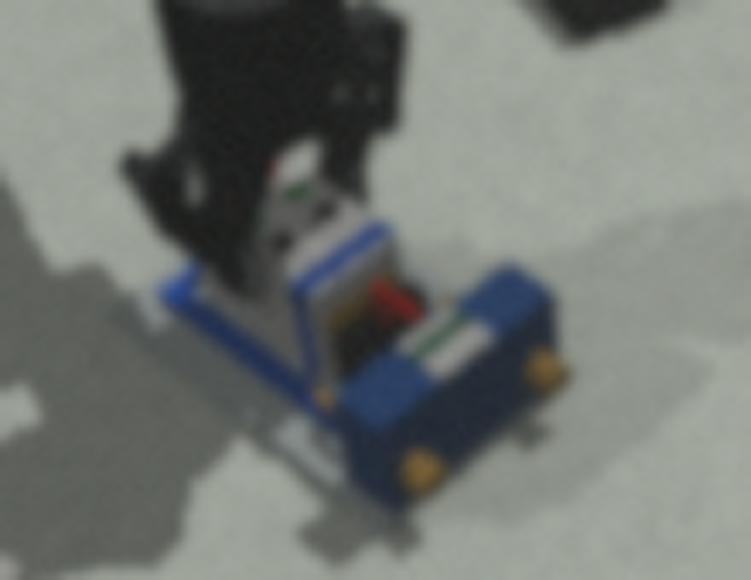

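Call:
play_rows:
  plan:
    - [3, 0, 0, 0, 1]
    - [5, 0, 0, 0, 1]
    - [7, 0, 0, 0, 1]
    - [8, 0, 0, 0, 1]
    - [8, 0, 0, 0, 1]
    - [8, 0, 0, 0, 1]

```text
time: 8.48
tool_pos: [0.5498, -0.2299, 0.0384]
tool_rot: [0.021, 0.707, 0.021, -0.707]
contact_force: [-0.7, 0.7, -4.0]
gripper_width: 0.571
```

Call:
play_rows:
  plan:
    - [1, 0, 0, 0, 1]
    - [2, 0, 0, 0, 1]
    - [3, 0, 0, 0, 1]
    - [3, 0, 0, 0, 1]
    - [3, 0, 0, 0, 1]
    - [3, 0, 0, 0, 1]

```text
time: 9.22
tool_pos: [0.5503, -0.2302, 0.0378]
tool_rot: [0.021, 0.707, 0.021, -0.707]
contact_force: [-5.5, 2.3, 8.7]
gripper_width: 0.572
```

```bash
python3 fm.py; python3 go.py 550 -230 37 3.42; python3 -c "
from h import *
print(manip.state()['ft_torque'])"
```

```text
module top front 153 med [32.7 -3.2 66.5] p2 [ 15.7 -26.4  61.4] p98 [56.  22.8 70.2]
band top 20 med [36.2 -4.2 67.3] p2 [ 34.8 -24.1  64.2] p98 [40.4 15.5 69.3]
end face 108 med [52.  -8.7 52.9] p2 [ 30.5 -26.3  45.6] p98 [61.4 21.9 57.5]
 z 45 y [-26.3  21.5] x 57.8
 z 53 y [-25.9  21.3] x 52.2
fence top 154 med [ 98.4 -24.5  66.6] p2 [ 84.3 -50.1  62.6] p98 [111.4  43.6  69.5]
right rail top 59 med [  1.6 -34.   16.4] p2 [-40.3 -38.   14.2] p98 [ 41.7 -28.8  18.7]
left rail top 0
lip top 11 med [-50.4 -29.5  14.8] p2 [-54.1 -36.2  13.7] p98 [-46.7 -21.1  18. ]
face fit dx/dy,dx/dz [ 0.158 -0.228 62.761]
pointer 16 med [65.3 -0.8 70.5] p2 [58.8 -3.3 59.1] p98 [77.1  8.5 73.8]
green 0
t 9.275 tcp [ 550.3 -230.2   37.8] F [-6.   1.8  8.5]
t 9.275 tcp [ 550.3 -230.2   37.8] F [-6.   1.8  8.5] w 0.572
toolaxes [[0.0, 0.06, -0.998], [-0.0, -0.998, -0.06], [-1.0, 0.0, -0.0]]
shift [ 0.8 -0.3  0.3] turn 0.0004 j6 0.99
[0.63952356 0.8048716  0.16996622]
```

Call:
play_rows:
  plan:
    - [-1, 0, 0, 0, 1]
    - [-2, 0, 0, 0, 1]
    - [-2, 0, -1, 0, 1]
    - [-2, 0, -2, 0, 1]
    - [-2, 0, -3, 0, 1]
    - [-2, 0, -4, 0, 1]
    - [-2, 0, -4, 0, 1]
    - [-2, 0, -4, 0, 1]

```text
time: 10.28
tool_pos: [0.5539, -0.2301, 0.0378]
tool_rot: [0.021, 0.707, 0.021, -0.707]
contact_force: [-4.4, -0.6, 5.1]
gripper_width: 0.577
```

Call:
play_rows:
  plan:
    - [-1, 0, 0, 0, 1]
    - [-2, 0, 0, 0, 1]
    - [-2, 0, -1, 0, 1]
    - [-2, 0, -2, 0, 1]
    - [-2, 0, -2, 0, 1]
    - [-2, 0, -2, 0, 1]

```text
time: 11.02
tool_pos: [0.5556, -0.2294, 0.0391]
tool_rot: [-0.021, -0.707, -0.021, 0.707]
contact_force: [-1.1, -0.7, -3.9]
gripper_width: 0.575
```

```bash
python3 fm.py|grep -E 'top front|band|point|tcp'
```

```text
module top front 191 med [32.  -2.3 67.7] p2 [ 15.5 -27.7  63.1] p98 [53.8 26.6 71.6]
band top 20 med [42.2 -6.9 67.9] p2 [ 38.6 -24.3  65. ] p98 [44.8 16.9 71. ]
pointer 11 med [70.5 -0.9 71.6] p2 [59.9 -2.9 57.3] p98 [77.9  2.2 74.7]
t 11.075 tcp [ 555.6 -229.4   39.1] F [-1.3 -0.4 -3.9]
```

Call:
play_rows:
  plan:
    - [1, 0, 0, 0, 1]
    - [1.3, 0, -1, 0, 1]
    - [1.3, 0, -2, 0, 1]
    - [1.3, 0, -3, 0, 1]
    - [1.3, 0, -4, 0, 1]
    - [1.3, 0, -4, 0, 1]

```text
time: 11.82
tool_pos: [0.5594, -0.2293, 0.0379]
tool_rot: [-0.021, -0.706, -0.021, 0.707]
contact_force: [-5.3, -0.4, -2.6]
gripper_width: 0.573
```

```bash
python3 fm.py|grep -E 'top front|band|point|tcp'
```

```text
module top front 209 med [33.9 -3.3 66.6] p2 [ 16.  -36.1  61.9] p98 [53.5 26.6 70.4]
band top 22 med [46.1 -6.4 67.4] p2 [ 42.9 -25.7  64.4] p98 [49.3 18.7 70.2]
pointer 12 med [75.5 -1.1 70.9] p2 [64.8 -3.  63.2] p98 [82.5  2.1 74.9]
t 11.875 tcp [ 559.4 -229.3   37.9] F [-4.1 -0.4 -2.4]
```

Call:
play_rows:
  plan:
    - [0, 0, -1, 0, 1]
    - [0, 0, -2, 0, 1]
    - [0, 0, -3, 0, 1]
    - [0, 0, -4, 0, 1]
    - [0, 0, -4, 0, 1]
    - [0, 0, -4, 0, 1]

```text
time: 12.62
tool_pos: [0.5628, -0.2291, 0.038]
tool_rot: [-0.021, -0.706, -0.021, 0.708]
contact_force: [-7.5, 0.1, -0.5]
gripper_width: 0.574
```

```bash
python3 fm.py|grep -E 'top front|band|point|tcp'
```

```text
module top front 221 med [36.1 -2.5 66.6] p2 [ 16.  -34.2  61.7] p98 [56.7 28.6 70.3]
band top 22 med [49.3 -6.  66.6] p2 [ 46.1 -26.   64.5] p98 [52.2 16.  69.2]
pointer 10 med [75.8 -0.7 70.9] p2 [67.7 -2.3 61.2] p98 [81.3  1.1 73.8]
t 12.675 tcp [ 562.7 -229.1   37.9] F [-8.6 -0.4  0.2]
```

Call:
play_rows:
  plan:
    - [0, 0, -1, 0, 1]
    - [0, 0, -2, 0, 1]
    - [0, 0, -3, 0, 1]
    - [0, 0, -3, 0, 1]
    - [0, 0, -3, 0, 1]
    - [0, 0, -3, 0, 1]
    - [0, 0, -3, 0, 1]

```text
time: 13.55
tool_pos: [0.5651, -0.2289, 0.038]
tool_rot: [-0.021, -0.705, -0.021, 0.708]
contact_force: [-10.0, -1.2, 2.6]
gripper_width: 0.576
```

```bash
python3 fm.py; python3 look.py 235 220 70 55 s6; python3 go.py 565 -230 38 3.42
```

```text
module top front 232 med [35.9 -2.8 66.7] p2 [ 15.8 -37.5  62.2] p98 [58.6 25.9 70.2]
band top 24 med [51.5 -7.4 66.7] p2 [ 48.7 -25.3  64.1] p98 [54.9 17.4 69.9]
end face 54 med [ 56.2 -22.7  53.3] p2 [ 26.  -31.5  45.6] p98 [61.5 21.2 57.9]
 z 45 y [-30.2 -22.4] x 45.7
 z 53 y [-31.1  20.1] x 57.0
fence top 162 med [ 98.8 -25.   66.3] p2 [ 83.4 -49.9  62.8] p98 [111.5  42.8  69.5]
right rail top 59 med [ -6.  -33.8  16.1] p2 [-42.4 -38.1  13.2] p98 [ 36.9 -29.8  18.5]
left rail top 0
lip top 13 med [-48.5 -32.6  15.6] p2 [-54.2 -39.   14.5] p98 [-45.9 -23.8  18.4]
face fit dx/dy,dx/dz [4.1700e-01 4.0000e-03 5.6092e+01]
pointer 11 med [75.3 -1.5 70.9] p2 [70.1 -2.8 60.6] p98 [82.5  1.8 73.7]
green 1
t 13.6 tcp [ 565. -229.   38.] F [-9.3 -0.4  2.3]
t 13.65 tcp [ 565.1 -228.9   38. ] F [-10.3  -0.    2. ] w 0.573
toolaxes [[-0.004, 0.06, -0.998], [0.0, -0.998, -0.06], [-1.0, -0.001, 0.004]]
shift [-0.   1.   0.1] turn 0.0004 j6 1.01
```

View pics/s6.png

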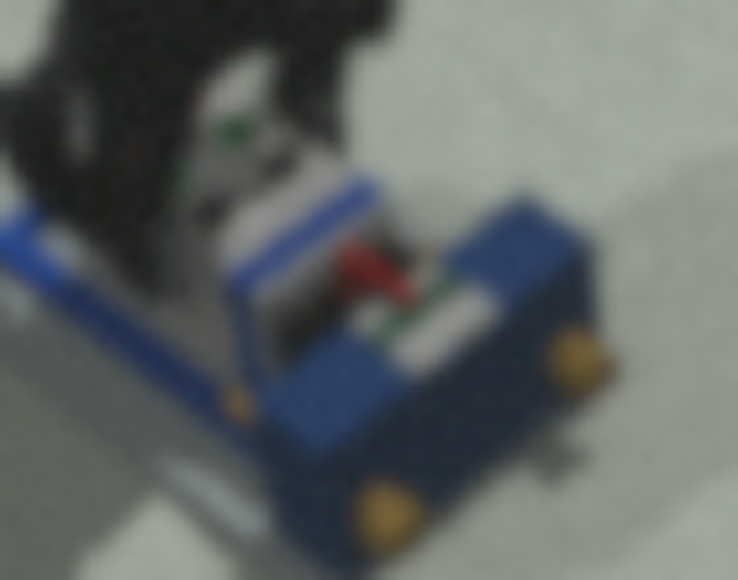

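Call:
play_rows:
  plan:
    - [-0.5, 0, -1, 0, 1]
    - [-0.5, 0, -1.7, 0, 1]
    - [-0.5, 0, -1.7, 0, 1]
    - [-0.5, 0, -1.7, 0, 1]
    - [-0.5, 0, -1.7, 0, 1]
    - [-0.5, 0, -1.7, 0, 1]
    - [-0.5, 0, -1.7, 0, 1]
    - [-0.5, 0, -1.7, 0, 1]

```text
time: 14.65
tool_pos: [0.5661, -0.2288, 0.038]
tool_rot: [-0.021, -0.705, -0.021, 0.709]
contact_force: [-11.5, -0.6, 1.9]
gripper_width: 0.576
```

```bash
python3 fm.py|grep -E 'top front|band|point|tcp'; python3 look.py 235 220 70 55 s7; python3 m.py top7|grep -E 'module'; python3 go.py 565 -230 38 3.42
```

```text
module top front 236 med [36.8 -2.7 67.1] p2 [ 15.6 -37.1  62.2] p98 [59.2 28.1 70.8]
band top 21 med [52.1 -4.  67.3] p2 [ 49.8 -24.   63.6] p98 [55.7 18.9 68.6]
pointer 9 med [75.8 -0.8 71.9] p2 [54.6 -3.2 61.2] p98 [ 83.1  11.6 306.9]
t 14.7 tcp [ 566.2 -228.9   38.1] F [-10.8  -0.6   1.3]
module_top [259, 170, 16, 18, 167] z 0.057 rect ((662.9735107421875, 124.1506576538086), (55.377376556396484, 31.45815658569336), 37.19461441040039)
t 14.8 tcp [ 566.2 -228.9   38. ] F [-10.6  -0.3   0.8] w 0.572
toolaxes [[-0.006, 0.06, -0.998], [0.0, -0.998, -0.06], [-1.0, -0.001, 0.006]]
shift [0.  1.  1.2] turn 0.0003 j6 1.01
```

View pics/s7.png

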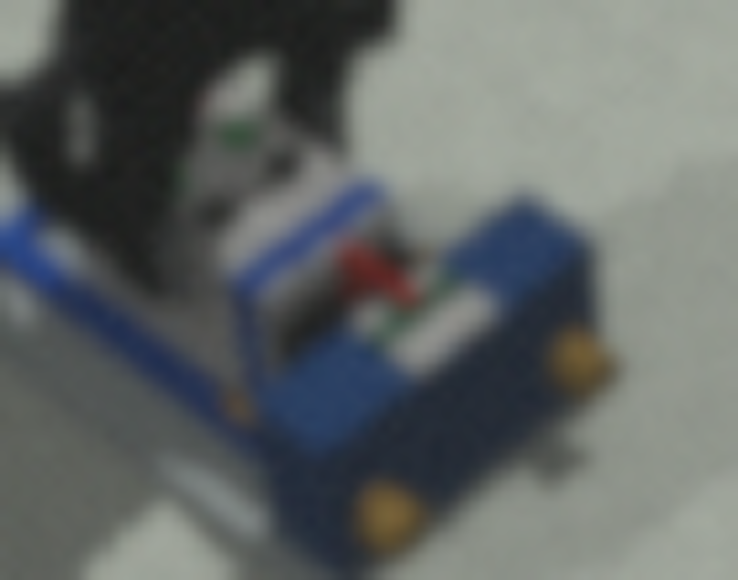

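```bash
python3 -c "
from h import *
print(manip.job_done())"
```

```text
the job is handed in; nothing more can be done
None
```

The white module is seated in the dock pocket, gold end to the bar. The arm was still gripping and pressing it there when I handed the job in at about 14.8 s.

**Steps:** I gripped the module across its width and lifted it. I lowered it between the rails until it touched the floor, 6 to 7 mm clear of the bar by the scene camera. Then I slid it forward in small steps until it pressed on the bar.

**Last checks:**
- **Push:** the wrist read about 11 N against the push. Taking off an estimated 1.5 N of floor friction leaves about 9.5 N on the bar. The tool had moved about 10 mm past the estimated first touch. In the picture the red pointer's tip is over the green mark.
- **Flat and square:** the tool height matches the module lying flat on the pocket floor (within about 0.3 mm). The tool is level to within 0.006 rad, and its heading matches the dock's measured angle.
- **Other objects:** I did not measure the tube, dish, mouse, screwdriver or the purple look-alike again at the end. Nothing I saw suggested the arm touched any of them.

**Disagreements:**
- **Sideways position:** the cameras and the arm differed by about 1 to 2 mm. The module still went between the rails without catching.
- **Bar travel:** the camera and tool-travel estimates ranged from about 8 to 10 mm, both inside the allowed range.
- **Brief lift:** while I was easing the downward push, the module rose about 1 mm off the floor. I lowered it again before it pressed on the bar.

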